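# Free the stuck beaker and set it to drain

## Task

Two washed beakers were left nested upside down on the grey drip mat and have stuck: pulled straight up, the white outer one brings the blue inner one along, but a twist while it is kept down takes it off its stacking ribs. Free the white beaker and lift it off so that the blue one stays standing mouth down where it is on the mat, then set the white one mouth down (do not drop it) on a free part of the white draining rack, standing flat on the bars, and let go. Do not disturb the green and amber beakers or the brown bottle.

Things in the scene. Friction and masses are not known exactly. Their poses are not given: they have to be found in the camera images.
- white_beaker: outer beaker of the nest: stiff white plastic, 80 g, standing mouth down, 88 mm tall; closed end up, 62 mm across, wall tapering out evenly to 68 mm at the mouth, thin bead 73 mm across round the mouth. Origin: centre of the mouth, its lowest plane; z points up through the closed end. At the start its mouth is 15 mm above the mat, so a 15 mm band of the blue beaker shows below it
- white_top (a point): centre of the white beaker's closed end, its highest plane, 88 mm above its mouth along its z. It starts 103 mm above the mat; grip the beaker by its round wall near here
- white_ribs (a point): on the white beaker's axis, 8 mm above its mouth: level of three springy ribs inside (8 mm wide, 120 degrees apart, one on +x) that start rib on rib (within 3 degrees) with the blue beaker's. Their friction, about 1.5 N in all, exceeds the blue one's weight: a straight pull lifts both. Turn the white one 30 to 80 degrees against the blue one, either way: ribs off, 1 mm or more of play, lifts straight off
- blue_beaker: inner beaker of the nest: blue plastic, 100 g, mouth down on the mat, 100 mm tall, 50 mm across its closed end at the top, 56 mm near the mouth, mouth bead 65 mm across, 5 mm high. Origin: centre of the mouth, on the mat; z up. Held down by 5 to 15 N of push on the white one, it stays still on the mat while the white one turns; unpressed it can turn along. All but its lowest 15 mm is hidden at the start
- mat: grey silicone drip mat fixed to the bench, 250 mm (its x) by 170 mm (its y), 6 mm thick, grippy. Origin: centre of its underside. It may lie to the left or to the right of the robot, the rack on the other side
- rack: low white draining tray fixed to the bench, 320 mm (its x) by 160 mm (its y) outside, with a rim 5 mm wide and 18 mm high all round and 15 steel cross bars (6 mm wide, 20 mm apart along its x, running along its y) whose tops are 10 mm above the bench; beakers stand mouth down on the bars. A small drain lip sticks out at its -x end. Origin: centre of its underside
- amber_beaker: bystander standing mouth down on the rack, on its long centre line, anywhere along it: amber plastic beaker 80 mm tall, 68 mm across the mouth bead. Origin: centre of its mouth, z up
- green_beaker: bystander standing mouth down on the mat beside the nest: green plastic beaker 72 mm tall, 62 mm across the mouth bead. Origin: centre of its mouth, z up
- amber_jar: bystander between the mat and the rack, at their far ends: brown bottle with a red cap, 64 mm across, 100 mm tall, origin at the centre of its underside, z up
Things that resemble listed ones, but are neither listed nor needed, are in the scene too. There is more than one size of the white_beaker; the one meant has the size given above.

How it is judged:
On the way:
1. the white beaker is lifted clear above the blue one, which still stands on the mat (z of white_beaker in the frame of blue_beaker above 0.1 m and height (world z) of blue_beaker below 0.011 m and angle between blue_beaker's own z axis and vertical below 0.1 rad), for 0.1 s.
At the end, for the whole second after the job is handed in: The white beaker stands mouth down and level (within 3 degrees), at rest, flat on the rack's bars inside its rim, not on the bench or on the rim; the blue beaker stands mouth down and at rest on the mat within 25 mm of where it began; both released (x of white_beaker in the frame of rack between -0.125 and 0.125 m and y of white_beaker in the frame of rack between -0.045 and 0.045 m and height (world z) of white_beaker between 0.006 and 0.014 m and angle between each of white_beaker, blue_beaker's own z axis and vertical below 0.06 rad and linear speed of each of white_beaker, blue_beaker below 0.02 m/s and distance of blue_beaker from where it was at the start of the episode below 0.025 m and height (world z) of blue_beaker below 0.01 m); the robot touches nothing.
It fails at once if the blue beaker is pulled up off the mat by more than 10 mm, or tipped by more than 20 degrees (height (world z) of blue_beaker above 0.016 m or angle between blue_beaker's own z axis and vertical above 0.35 rad).
It fails at once if the white beaker is let fall: out of the fingers with its mouth more than 50 mm above the bench (height (world z) of white_beaker above 0.05 m and contact force between the fingers and white_beaker below 0.05 N).
It fails at once if the green beaker, the amber beaker or the brown bottle is knocked over or pushed more than 20 mm (distance of any of amber_beaker, green_beaker, amber_jar from where it was at the start of the episode above 0.02 m or angle between any of amber_beaker, green_beaker, amber_jar's own z axis and vertical above 0.4 rad).
It also fails if it takes over 43 s, if anything falls off the work surface, if the arm or the gripper's body presses on something with over 40 N, if the wrist force passes 120 N, or if a joint passes its speed limit or range.

## Robot

A 7-joint arm with a two-finger parallel gripper is mounted at the origin on the work surface. World frame = base frame: x ahead of the robot, y to its left, z up, the work surface at z = 0. Lengths are in m, angles in rad, forces in N, time in s.
With the tool pointing down it reaches from about 0.425 to 0.875 m from the base axis. Payload 4.7 kg.
Tool frame: the origin (TCP) lies at the very end of the fingers, on their centre line; the grasp point (between the pads) lies 19 mm behind it; z points along the fingers, y is the direction in which the jaws open and shut (so a half turn about z gives the same grasp; the last joint's range is limited). The gripper opens to 87 mm and grips with 3 to 60 N. Pads are 19 mm wide; open, the fingers measure 117 mm over their backs; the gripper's body (75 mm by 190 mm) begins 51 mm behind the grasp point.
Start: joints at [-1.092, 0.321, -0.07, 1.45, 0.023, 1.371, -0.057], TCP at [0.291, 0.581, 0.223] pointing down, gripper open.
Joint ranges: [-2.86, 2.86], [-0.3, 2.09], [-1.38, 1.24], [0.06, 2.45], [-1.56, 4.7], [0.09, 2.05], [-2.69, 2.69]. Speed limits (rad/s): [2.57, 2.57, 3.14, 3.14, 3.14, 3.14, 3.14].

## Interface

Orientations are given as a rotation vector (axis times angle).
In Python, from bench import ctrl gives the robot as it stands. The module is installed in compiled form; this text tells all that it offers.
- The arm moves only by the tool move_arm, never from a script. Its arguments are lists of equal length, an entry for each row: "dp": the shift along the tool's x, y, z in units of 30 mm (1.0 is 30 mm), a list of three; "turn": the turn about the tool's z in units of 5 degrees (1.0 is 5 degrees); "jaw": the opening, from -1 (shut) to 1 (fully open). A call has 1 to 5 rows; each row is the pose to reach, as a shift and turn from the pose commanded when the call began, along the tool's axes at that moment; what a row does not reach only later rows make up. A row lasts 1/10 s, in which the tool goes at most 50 mm and 8.59 degrees, less where a joint would pass 70% of its speed; a pose out of reach is approached as far as the arm can. A call with a gripper value outside its range is refused whole. The fingers move at their own pace and stop on an object; "grip_force" is the grip in N (left out, the last holds). Time passes only in rows, so rows that repeat a pose let the fingers close. It gives the time, the measured TCP pose, the force and the opening at its end, in the units of the state.
- ctrl.get_state(): the state, without advancing time (a new reading comes with each control period).
- ctrl.get_image(name): name is "scene" or "top" or "wrist"; returns the picture (384x512x3 uint8, red, green, blue); there is no depth.
- ctrl.camera_info(name): a dict with "intrinsics" (3x3 intrinsics, pixels), "dist" ([k1, k2, p1, p2, k3] as OpenCV has them; the pictures are not rectified), "extrinsics" (4x4, takes a point from world to camera coordinates). Camera axes: x right, y up, looking along -z (the intrinsics and any distortion apply to the point x, -y, -z); pixel columns grow to the right and rows downward; lengths in m; the calibration is good to about 2 mm. A picture is of the moment at which its call begins: read the wrist's pose just before it. camera_info takes no time and is no camera call; for the wrist camera it gives the pose at the moment of the call.
- ctrl.close_job(): hands the job in, once; it reports no verdict.
Trained networks look in the newest picture that a camera, given by its name, has taken for a name from the list of things; names that differ only in an ending like _2 or _b are one class to them, and where a whole thing is asked for, a point or a joint stands for the part that bears it (a point fixed in the world has none). Each returns a list of dicts, best first, with "confidence" (0 to 1); they miss things now and then, are a little off and sometimes report something else, mostly with a low value. They report only what shows in the picture. A call takes as long as a camera call. They do not tell look-alikes from the thing itself.
- ctrl.look_for(camera, target): "rect" ([centre column, centre row, width, height] in pixels, round what is visible of it).
- ctrl.masks_of(camera, target): "region" (384x512 bool, what is visible of it) and "rect" ([centre column, centre row, width, height] in pixels, round what is visible of it).
The state is a dict: "time": time; "joint_positions": joint angles; "qd": joint speeds; "joint_torque": joint torques, N m; "position": TCP position; "tool_rot": TCP orientation; "ft_force": force on the tool from outside, world axes, zero at the start; "torque": the same for the moment, N m; "grip_width": opening from 0.0 (shut) to 1.0 (fully open).
Only numpy, scipy, OpenCV 4.12 (cv2) and the standard library are available. Lean on these libraries where they do the work, as an engineer would, in place of code of your own. Each camera call takes 0.05 s, during which the arm holds its last target. There are 200 camera calls.

## Working session

There is one attempt and no reset: what is moved stays moved. The work goes in short steps, Python scripts to look and compute and a tool call to move; the robot and the scene stay as the last step left them, time stands still between calls to the robot, and variables do not carry over. Pictures are saved under pics/ and viewed, about 8 in all and at most 12, crops included, and the job is handed in when it is done.

Besides the shell and the picture viewer there is one more tool, called after "Emit:" as name(argument=value, ...) on one line, values as JSON. move_arm: Moves the arm, as the interface text tells. Its arguments: {"type":"object","properties":{"dp":{"type":"array","items":{"type":"array","items":{"type":"number"}}},"turn":{"type":"array","items":{"type":"number"}},"jaw":{"type":"array","items":{"type":"number"}},"grip_force":{"type":"number"}},"required":["dp","turn","jaw"]}

```bash
mkdir -p pics; cat > h.py <<'E'
import numpy as np, cv2
from bench import ctrl
def cam(n):
    c=ctrl.camera_info(n); return np.array(c["intrinsics"],float),np.array(c["dist"],float),np.array(c["extrinsics"],float)
def proj(c,P):
    K,d,E=c; P=np.atleast_2d(P); q=P@E[:3,:3].T+E[:3,3]; q=q*[1,-1,-1]
    return cv2.projectPoints(q,np.zeros(3),np.zeros(3),K,d)[0][:,0]
def ray(c,uv,z):
    K,d,E=c; u=cv2.undistortPoints(np.array(uv,float).reshape(-1,1,2),K,d)[:,0]
    D=np.c_[u[:,0],-u[:,1],-np.ones(len(u))]@E[:3,:3]; o=-E[:3,:3].T@E[:3,3]
    return o+D*((z-o[2])/D[:,2])[:,None]
def save(n,im): cv2.imwrite(f"pics/{n}.png",im[:,:,::-1])
E
python3 - <<'E'
from h import *
a=ctrl.get_image("top");b=ctrl.get_image("scene")
save("top",a);save("scene",b)
ct=cam("top")
for n in ["white_beaker","blue_beaker","mat","rack","amber_beaker","green_beaker","amber_jar"]:
    for cn in ["top","scene"]:
        print(n,cn,[(np.round(r["rect"]).astype(int).tolist(),round(r["confidence"],2)) for r in ctrl.look_for(cn,n)][:4])
E
```

```text
white_beaker top [([387, 213, 22, 19], 0.86), ([313, 186, 32, 31], 0.56), ([278, 132, 18, 20], 0.54)]
white_beaker scene [([128, 190, 19, 29], 0.97), ([193, 201, 35, 43], 0.56)]
blue_beaker top []
blue_beaker scene [([195, 223, 21, 10], 0.59)]
mat top [([312, 211, 78, 107], 0.69)]
mat scene [([196, 212, 103, 65], 0.62)]
rack top [([155, 216, 79, 137], 0.59)]
rack scene [([374, 221, 104, 92], 0.82)]
amber_beaker top [([156, 213, 33, 27], 0.71), ([229, 161, 29, 30], 0.64)]
amber_beaker scene [([363, 201, 31, 41], 0.8)]
green_beaker top [([317, 233, 28, 24], 0.55)]
green_beaker scene [([205, 181, 19, 35], 0.72)]
amber_jar top [([232, 161, 28, 26], 0.91)]
amber_jar scene [([278, 230, 28, 54], 0.87)]
```

View pics/top.png

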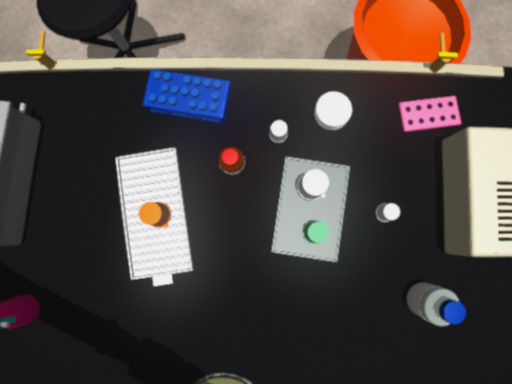

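View pics/scene.png

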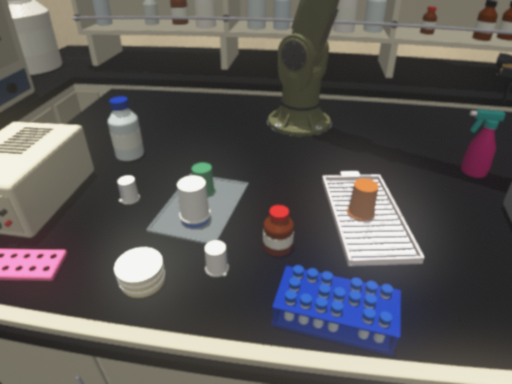

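The top view shows the nest on the mat at about (314,184), with green at (317,233). Amber is on the rack at (152,213) and the bottle at (232,160). Small white look-alikes stand at (279,131) and (388,212), and a flat white lid at (333,110). The one on the mat with a blue band beneath it is the one meant. I'll check that in an enlarged crop while measuring.

```bash
python3 - <<'E'
from h import *
ct=cam("top");cs=cam("scene")
a=cv2.imread("pics/top.png");b=cv2.imread("pics/scene.png")
x=cv2.resize(a[145:275,265:360],None,fx=4,fy=4,interpolation=cv2.INTER_CUBIC)
y=cv2.resize(b[160:240,150:245],None,fx=4,fy=4,interpolation=cv2.INTER_CUBIC)
c=np.zeros((520,770,3),np.uint8);c[:,:380]=x;c[:320,385:765]=y;cv2.imwrite("pics/crop.png",c)
print("top cam pos",-ct[2][:3,:3].T@ct[2][:3,3])
print("white top",ray(ct,[[315,184]],.109))
print("green top",ray(ct,[[317,232]],.078)); print("amber top",ray(ct,[[151,213]],.09));print("jar",ray(ct,[[230,157]],.1))
r=ray(ct,[[116,157],[176,149],[191,269],[131,279]],.018);print("rack",r,r.mean(0),np.linalg.norm(np.diff(r,axis=0),axis=1))
r=ray(ct,[[286,158],[350,164],[338,261],[272,251]],.006);print("mat",r,r.mean(0),np.linalg.norm(np.diff(r,axis=0),axis=1))
hsv=cv2.cvtColor(a,cv2.COLOR_BGR2HSV)
for t in ["white_beaker"]:
  for m in ctrl.masks_of("top",t): 
    print(m["rect"],ray(ct,[m["rect"][:2]],.109).round(3))
print(ctrl.get_state())
E
```

```text
top cam pos [ 0.48207036 -0.09372736  1.0254255 ]
white top [[ 0.59044066 -0.21336472  0.109     ]]
green top [[ 0.47923271 -0.22268175  0.078     ]]
amber top [[0.51718479 0.17313565 0.09      ]]
jar [[ 0.6527137  -0.01325476  0.1       ]]
rack [[0.66454234 0.29375264 0.018     ]
 [0.68718257 0.13510743 0.018     ]
 [0.38036681 0.08600863 0.018     ]
 [0.35078595 0.23962546 0.018     ]] [0.52071942 0.18862354 0.018     ] [0.16025256 0.31071949 0.15643899]
mat [[ 0.66957282 -0.15107594  0.006     ]
 [ 0.65662776 -0.3183236   0.006     ]
 [ 0.40592691 -0.28674495  0.006     ]
 [ 0.42896722 -0.11794346  0.006     ]] [ 0.54027368 -0.21852199  0.006     ] [0.16774789 0.25268187 0.17036666]
[313.1, 186.2, 31.3, 34.1] [[ 0.585 -0.209  0.109]]
[276.7, 130.6, 16.6, 23.1] [[ 0.716 -0.123  0.109]]
[386.1, 211.1, 24.1, 16.8] [[ 0.53  -0.38   0.109]]
{'time': 0.85, 'joint_positions': array([-1.09191364,  0.3209503 , -0.07011311,  1.45048951,  0.02258336,
        1.370841  , -0.05690277]), 'qd': array([ 1.33584607e-03, -7.78572822e-05, -9.44944389e-04,  6.97970562e-04,
       -2.56211652e-04, -1.09386558e-03,  3.09046393e-04]), 'joint_torque': array([-3.80708934e-04, -4.91084003e+01, -4.03236374e-01, -3.12757659e+01,
       -6.36671064e-02,  3.37376981e-02,  2.24846650e-05]), 'position': array([0.29136356, 0.58105145, 0.2226242 ]), 'tool_rot': array([7.23475760e-01, 3.05710407e+00, 1.41370974e-04]), 'ft_force': array([0.20034159, 0.24713924, 0.55856083]), 'torque': array([-0.03117985,  0.0131501 ,  0.03096139]), 'grip_width': 0.9967752788364043}
```

View pics/crop.png

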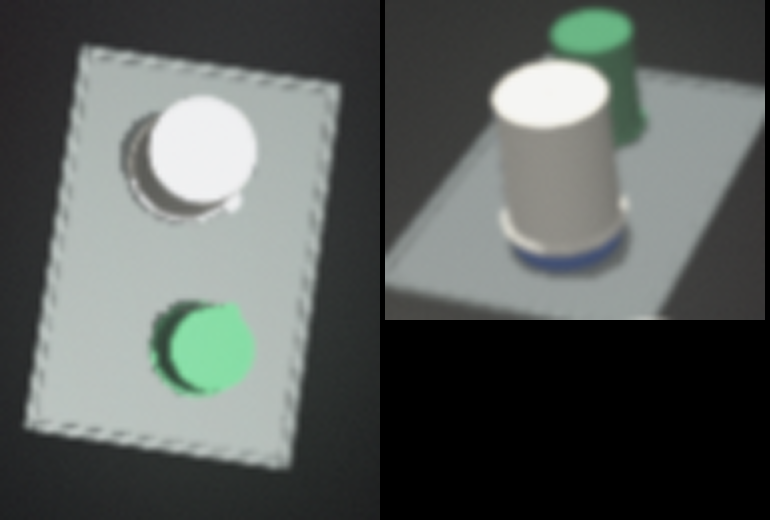

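The crop confirms it: the white beaker on the mat has a blue band under its bead, and the green one is beside it. Next I'll refine positions using both cameras.

```bash
python3 - <<'E'
from h import *
ct=cam("top");cs=cam("scene")
a=cv2.imread("pics/top.png");b=cv2.imread("pics/scene.png")
print("W top",ray(ct,[[315.4,181.9]],.109),"W scene",ray(cs,[[191.1,183.1]],.109))
h=cv2.cvtColor(a,cv2.COLOR_BGR2HSV)
m=((h[...,0]<18)&(h[...,1]>120)&(h[...,2]>150)).astype(np.uint8)
m[:, :100]=0;m[:,215:]=0;m[:140]=0
n,l,s,c=cv2.connectedComponentsWithStats(m)
i=1+np.argmax(s[1:,4]);print(s[i],c[i],"amber",ray(ct,[c[i]],.09))
r=ray(cs,[[322,176],[380,176],[421,257],[343,262]],.018);print(r.round(3),r.mean(0))
x=cv2.resize(a[140:295,105:205],None,fx=3.8,fy=3.8,interpolation=cv2.INTER_CUBIC)
# model overlay
def rack(cx,cy,th):
    R=np.array([[np.cos(th),-np.sin(th)],[np.sin(th),np.cos(th)]])
    p=np.array([[.16,.08],[.16,-.08],[-.16,-.08],[-.16,.08]])@R.T+[cx,cy]
    return np.c_[p,np.full(4,.018)]
from scipy.optimize import least_squares
ut=np.array([[116,157],[176,149],[191,269],[131,279]],float);us=np.array([[421,257],[343,262],[322,176],[380,176]],float)
import itertools
f=lambda q:(proj(ct,rack(*q))-ut).ravel()
s=least_squares(f,[.52,.19,.16]);print(s.x,f(s.x).round(1));P=rack(*s.x);print(proj(cs,P).round(1))
cv2.polylines(x,[((proj(ct,P)-[105,140])*3.8).astype(np.int32)],True,(0,0,255),1)
y=cv2.resize(b[160:275,310:430],None,fx=3.4,fy=3.4,interpolation=cv2.INTER_CUBIC)
cv2.polylines(y,[((proj(cs,P)-[310,160])*3.4).astype(np.int32)],True,(0,0,255),1)
o=np.zeros((590,800,3),np.uint8);o[:x.shape[0],:380]=x;o[:y.shape[0],385:385+y.shape[1]]=y;cv2.imwrite("pics/rack.png",o)
E
```

```text
W top [[ 0.59537612 -0.21428546  0.109     ]] W scene [[ 0.60037619 -0.21346161  0.109     ]]
[139 202  23  24 408] [150.21813725 212.92647059] amber [[0.51732306 0.1750387  0.09      ]]
[[0.386 0.082 0.018]
 [0.363 0.24  0.018]
 [0.669 0.289 0.018]
 [0.705 0.126 0.018]] [0.53042087 0.18404358 0.018     ]
[0.52086697 0.18871279 0.16543232] [-0.1 -0.4 -0.3 -1.8  1.   1.7 -0.6  0.3]
[[423.3 256.2]
 [347.9 258.1]
 [322.6 174.1]
 [379.9 173.6]]
```

View pics/rack.png

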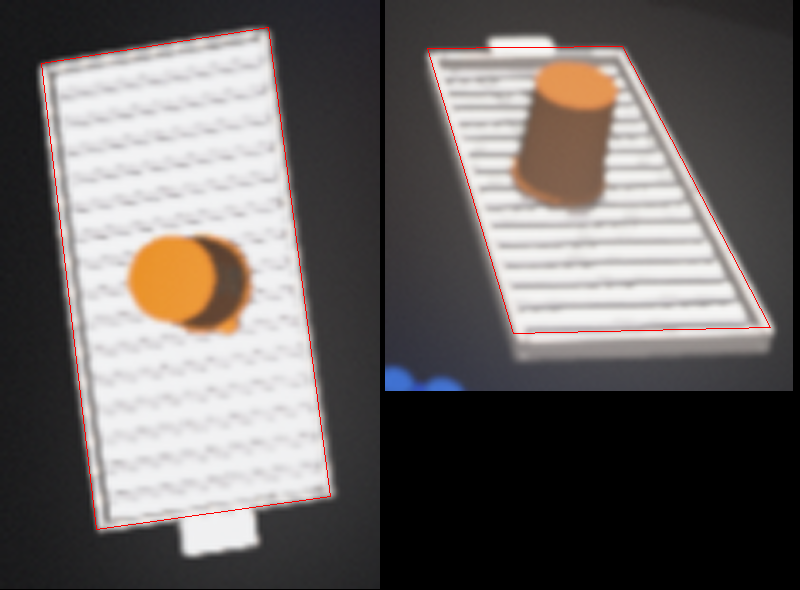

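Emit:
move_arm(dp=[[0,-1.5,0],[0,-3,0],[0,-4.5,0],[0,-6,0],[0,-7.5,0]], turn=[0,0,0,0,0], jaw=[1,1,1,1,1])

```text
time: 1.35
position: [0.1897, 0.3783, 0.2225]
tool_rot: [0.723, 3.057, 0.0]
ft_force: [0.0, 0.6, 0.9]
grip_width: 0.998
```

Emit:
move_arm(dp=[[-1.5,0,0],[-3,-0.1,0],[-4.5,-0.2,0],[-6,-0.3,0],[-7.5,-0.4,0]], turn=[0,0,0,0,0], jaw=[1,1,1,1,1])

```text
time: 1.85
position: [0.3877, 0.2672, 0.2231]
tool_rot: [0.723, 3.056, 0.002]
ft_force: [-0.1, 0.5, 0.2]
grip_width: 1.001
```

Emit:
move_arm(dp=[[-1.5,-0.1,0],[-3,-0.2,0],[-4.4,-0.3,0],[-4.4,-1.8,0],[-4.4,-3.3,0]], turn=[0,0,0,0,0], jaw=[1,1,1,1,1])

```text
time: 2.35
position: [0.4602, 0.119, 0.2209]
tool_rot: [-0.725, -3.055, 0.006]
ft_force: [0.4, -1.1, 0.4]
grip_width: 1.001
```

Emit:
move_arm(dp=[[-1.1,-1,0],[-2.2,-2,0],[-3.3,-2.9,0],[-4.4,-3.8,0],[-5.4,-4.7,0]], turn=[1.7,3.4,5.1,6.8,8.5], jaw=[1,1,1,1,1])

```text
time: 2.85
position: [0.5422, -0.0797, 0.223]
tool_rot: [1.79, 2.581, 0.002]
ft_force: [0.4, 0.5, 0.4]
grip_width: 0.999
```

```bash
cat >> h.py <<'E'
def todo(tx,ty,tz,jaw=None):
    from scipy.spatial.transform import Rotation as Ro
    s=ctrl.get_state();R=Ro.from_rotvec(s["tool_rot"]).as_matrix()
    d=R.T@(np.array([tx,ty,tz])-s["position"])/.03
    j=np.degrees(np.arctan2(R[1,1],R[0,1]))
    print("t",round(s["time"],2),"pos",s["position"].round(4),"dp",d.round(2),"jaw deg",j.round(1),"q",s["joint_positions"].round(2),"turn",None if jaw is None else (((j-jaw+180)%360-180)/5).round(2),"F",s["ft_force"].round(1),"w",round(s["grip_width"],3))
E
python3 -c "
from h import *
todo(.58,-.213,.22,-65)"
```

```text
t 2.85 pos [ 0.5422 -0.0797  0.223 ] dp [-4.6  -0.38  0.1 ] jaw deg 20.5 q [-0.47  0.11  0.62  1.73 -0.06  1.33  0.51] turn 17.1 F [0.4 0.5 0.4] w 0.999
```

Emit:
move_arm(dp=[[-0.9,-0.1,0],[-1.8,-0.15,0],[-2.7,-0.2,0],[-3.6,-0.3,0],[-4.5,-0.4,0]], turn=[1.7,3.4,5.1,6.8,8.5], jaw=[1,1,1,1,1])

```text
time: 3.35
position: [0.5788, -0.2093, 0.2227]
tool_rot: [2.604, 1.758, 0.001]
ft_force: [1.0, 0.3, 0.1]
grip_width: 1.001
```

Emit:
move_arm(dp=[[0,0,0],[0,0,0],[0,0,0],[0,0,0],[0,0,0]], turn=[1.7,3.4,5.1,6.8,8.5], jaw=[1,1,1,1,1])

```text
time: 3.85
position: [0.5785, -0.2083, 0.2226]
tool_rot: [-3.064, -0.694, -0.001]
ft_force: [0.5, 0.2, -0.3]
grip_width: 1.004
```

```bash
python3 -c "
from h import *
todo(.598,-.214,.22,-65)
c=cam('wrist');im=ctrl.get_image('wrist');save('w1',im)
print(proj(c,[[.598,-.214,.109],[.598+.031,-.214,.109],[.598-.031,-.214,.109],[.598,-.214-.031,.109],[.598,-.214+.031,.109]]).round())
for m in ctrl.masks_of('wrist','white_beaker'): print(m['rect'],m['confidence'])
"
```

```text
t 3.85 pos [ 0.5785 -0.2083  0.2226] dp [0.5  0.45 0.09] jaw deg -64.5 q [-0.41  0.33  0.89  1.57 -0.26  1.37 -0.62] turn 0.11 F [ 0.5  0.2 -0.3] w 1.004
[[269. 177.]
 [283. 150.]
 [257. 202.]
 [295. 189.]
 [243. 164.]]
[269.4, 173.6, 62.1, 66.4] 0.74
[362.9, 242.7, 5.9, 5.6] 0.64
[255.2, 30.4, 41.5, 60.9] 0.56
```

View pics/w1.png

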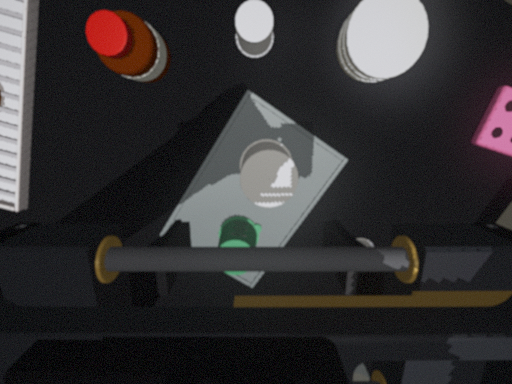

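The wrist view shows the white top centred at about (269,178). That matches the projection of (0.598, -0.214) at (269,177), so I'll go over it and down.

Emit:
move_arm(dp=[[0.5,0.45,0],[0.5,0.45,0.5],[0.5,0.45,1.5],[0.5,0.45,2.5],[0.5,0.45,3.2]], turn=[0,0,0,0,0], jaw=[1,1,1,1,1])

```text
time: 4.45
position: [0.5958, -0.2132, 0.1234]
tool_rot: [-3.059, -0.707, 0.005]
ft_force: [0.4, 0.4, -0.1]
grip_width: 0.996
```

Emit:
move_arm(dp=[[0,0,0.4],[0,0,0.8],[0,0,1.2],[0,0,1.6],[0,0,1.6]], turn=[0,0,0,0,0], jaw=[1,1,1,1,1])

```text
time: 4.95
position: [0.5969, -0.2135, 0.077]
tool_rot: [-3.061, -0.703, 0.003]
ft_force: [0.5, 0.3, 0.2]
grip_width: 1.0
```

```bash
python3 -c "
from h import *
todo(.598,-.214,.078,-65)
im=ctrl.get_image('scene');s=cv2.resize(im[120:260,130:270],None,fx=4,fy=4,interpolation=cv2.INTER_CUBIC);save('s2',s)
"
```

```text
t 4.95 pos [ 0.5969 -0.2135  0.077 ] dp [ 0.03  0.03 -0.03] jaw deg -64.1 q [-0.33  0.5   0.82  1.68 -0.4   1.14 -0.52] turn 0.18 F [0.5 0.3 0.2] w 1.0
```

View pics/s2.png

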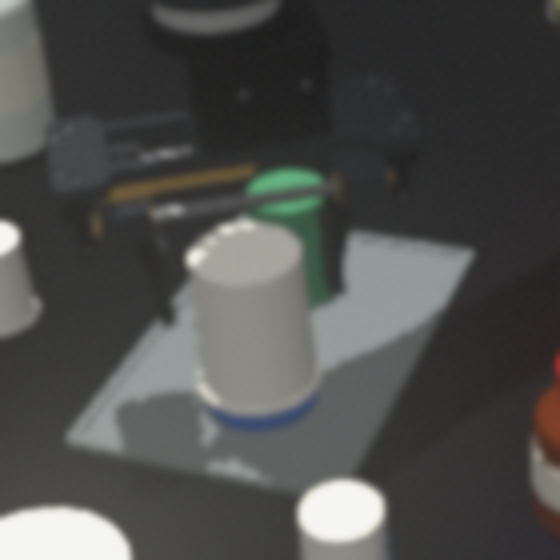

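```bash
python3 -c "
from h import *
from scipy.spatial.transform import Rotation as Ro
cs=cam('scene');s=ctrl.get_state();R=Ro.from_rotvec(s['tool_rot']).as_matrix();p=s['position']
P=[p+R[:,1]*.05,p-R[:,1]*.05,p+R[:,1]*.05-.07*R[:,2],p-R[:,1]*.05-.07*R[:,2],[.598,-.214,.109]]
print(((proj(cs,P)-[130,120])*4).round())
"
```

```text
[[162. 311.]
 [337. 280.]
 [145. 205.]
 [329. 175.]
 [245. 250.]]
```

The projected fingertips, (162,311) and (337,280), match the picture, so the beaker is straddled centrally. Closing.

Emit:
move_arm(dp=[[0,0,0],[0,0,0],[0,0,0],[0,0,0],[0,0,0]], turn=[0,0,0,0,0], jaw=[0.4,0.3,0,-0.5,-1], grip_force=30)

```text
time: 5.5
position: [0.5981, -0.2138, 0.079]
tool_rot: [-3.062, -0.704, -0.001]
ft_force: [-0.6, 0.5, 2.6]
grip_width: 0.728
```

Emit:
move_arm(dp=[[0,0,0],[0,0,0],[0,0,0.03],[0,0,0.06],[0,0,0.06]], turn=[0,0,0,0,0], jaw=[-1,-1,-1,-1,-1])

```text
time: 6.0
position: [0.5983, -0.2139, 0.0789]
tool_rot: [-3.061, -0.703, -0.002]
ft_force: [-4.8, 3.1, 13.2]
grip_width: 0.727
```

The width of 63 mm fits the white beaker, and the push is about 13 N. I'll ease it slightly and twist clockwise.

Emit:
move_arm(dp=[[0,0,-0.02],[0,0,-0.02],[0,0,-0.02],[0,0,-0.02],[0,0,-0.02]], turn=[0,1,2,3,4], jaw=[-1,-1,-1,-1,-1])

```text
time: 6.5
position: [0.5996, -0.2148, 0.0789]
tool_rot: [3.136, 0.156, 0.006]
ft_force: [1.0, 0.1, 5.9]
grip_width: 0.728
```

Emit:
move_arm(dp=[[0,0,0.03],[0,0,0.03],[0,0,0.03],[0,0,0.03],[0,0,0.03]], turn=[1,2,3,4,5], jaw=[-1,-1,-1,-1,-1])

```text
time: 7.0
position: [0.6, -0.2157, 0.0789]
tool_rot: [3.095, -0.527, 0.009]
ft_force: [0.2, -1.0, 9.5]
grip_width: 0.729
```

Emit:
move_arm(dp=[[0,0,0],[0,0,0],[0,0,0],[0,0,0],[0,0,0]], turn=[1,2,2,2,2], jaw=[-1,-1,-1,-1,-1])

```text
time: 7.5
position: [0.5996, -0.2159, 0.0789]
tool_rot: [3.039, -0.79, 0.008]
ft_force: [0.5, 0.3, 11.7]
grip_width: 0.727
```

```bash
python3 -c "
from h import *
todo(.598,-.214,.25,-81)
im=ctrl.get_image('top');s=cv2.resize(im[145:275,265:360],None,fx=4,fy=4,interpolation=cv2.INTER_CUBIC)
im=ctrl.get_image('scene');t=cv2.resize(im[150:250,145:245],None,fx=4,fy=4,interpolation=cv2.INTER_CUBIC)
o=np.zeros((520,785,3),np.uint8);o[:,:380]=s;o[:400,385:]=t;save('s3',o)
"
```

```text
t 7.5 pos [ 0.5996 -0.2159  0.0789] dp [-0.05 -0.03 -5.7 ] jaw deg -119.2 q [-0.46  0.59  1.02  1.68 -0.54  1.17 -1.37] turn -7.63 F [ 0.5  0.3 11.7] w 0.727
```

View pics/s3.png

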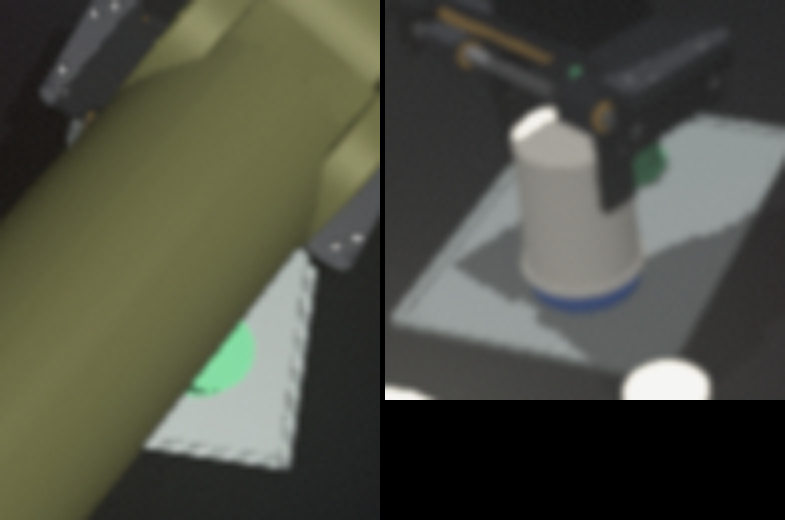

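The twist reached 55° under 6–12 N, and the white lip is no longer in view at the right. Next I'll raise it about 6 mm and check that the blue one stays.

Emit:
move_arm(dp=[[0,0,-0.06],[0,0,-0.12],[0,0,-0.18],[0,0,-0.24],[0,0,-0.28]], turn=[0,0,0,0,0], jaw=[-1,-1,-1,-1,-1])

```text
time: 8.1
position: [0.5976, -0.2138, 0.0846]
tool_rot: [-3.04, 0.79, 0.001]
ft_force: [0.4, -0.3, -0.3]
grip_width: 0.729
```

```bash
python3 -c "
from h import *
todo(.598,-.214,.25,-81)
im=ctrl.get_image('scene');t=cv2.resize(im[150:250,145:245],None,fx=4,fy=4,interpolation=cv2.INTER_CUBIC)
save('s4',t)
"
```

```text
t 8.1 pos [ 0.5976 -0.2138  0.0846] dp [ 0.01 -0.   -5.51] jaw deg -119.1 q [-0.46  0.58  1.03  1.68 -0.53  1.19 -1.38] turn -7.63 F [ 0.4 -0.3 -0.3] w 0.729
```

View pics/s4.png

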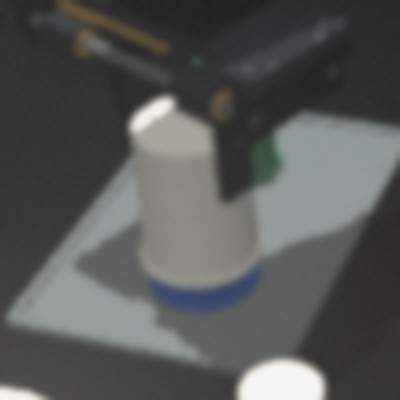

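The blue band grew from about 18 to 30 px with its foot still at row 308, so the blue one stays. Lifting straight up.

Emit:
move_arm(dp=[[0,0,-0.2],[0,0,-0.5],[0,0,-0.8],[0,0,-1.1],[0,0,-1.4]], turn=[0,0,0,0,0], jaw=[-1,-1,-1,-1,-1])

```text
time: 8.65
position: [0.598, -0.214, 0.128]
tool_rot: [-3.04, 0.79, -0.001]
ft_force: [-0.2, 0.4, -1.2]
grip_width: 0.732
```

Emit:
move_arm(dp=[[0,0,-0.3],[0,0,-0.7],[0,0,-1.1],[0,0,-1.5],[0,0,-1.9]], turn=[0,0,0,0,0], jaw=[-1,-1,-1,-1,-1])

```text
time: 9.15
position: [0.5979, -0.2141, 0.1851]
tool_rot: [-3.041, 0.79, -0.001]
ft_force: [0.7, 0.0, -1.8]
grip_width: 0.727
```

Emit:
move_arm(dp=[[0,0,-0.4],[0,0,-0.8],[0,0,-1.2],[0,0,-1.4],[0,0,-1.4]], turn=[0,0,0,0,0], jaw=[-1,-1,-1,-1,-1])

```text
time: 9.65
position: [0.5982, -0.2144, 0.227]
tool_rot: [-3.041, 0.79, -0.003]
ft_force: [-0.1, 0.7, -0.5]
grip_width: 0.729
```

```bash
python3 -c "
from h import *
todo(.622,.2025,.225,-81)
im=ctrl.get_image('scene')
save('s5',im[60:260,100:440])
"
```

```text
t 9.65 pos [ 0.5982 -0.2144  0.227 ] dp [ -6.07 -12.52   0.06] jaw deg -119.1 q [-0.52  0.47  1.12  1.52 -0.42  1.42 -1.46] turn -7.63 F [-0.1  0.7 -0.5] w 0.729
```

View pics/s5.png

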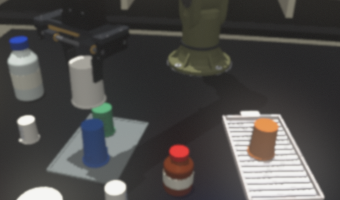

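White is clear, with the blue one upright on the mat. Now carrying it over to the rack.

Emit:
move_arm(dp=[[-0.3,-0.6,0],[-0.8,-1.6,0],[-1.4,-2.8,0],[-2,-4,0],[-2.6,-5.2,0]], turn=[0,0,0,0,0], jaw=[-1,-1,-1,-1,-1])

```text
time: 10.2
position: [0.605, -0.0381, 0.2251]
tool_rot: [3.04, -0.791, -0.002]
ft_force: [1.4, 0.2, -0.4]
grip_width: 0.724
```

Emit:
move_arm(dp=[[-0.6,-1.2,0],[-1.2,-2.4,0],[-1.8,-3.6,0],[-2.4,-4.8,0],[-2.9,-5.9,0]], turn=[0,-1,-2,-3,-4], jaw=[-1,-1,-1,-1,-1])

```text
time: 10.7
position: [0.615, 0.1598, 0.225]
tool_rot: [-3.132, 0.242, 0.002]
ft_force: [1.3, -0.4, -0.8]
grip_width: 0.728
```

```bash
python3 -c "
from h import *
todo(.622,.2025,.14,-81)"
```

```text
t 10.7 pos [0.615  0.1598 0.225 ] dp [ 0.02 -1.44  2.83] jaw deg -98.8 q [-1.05  0.42  1.01  1.52 -0.36  1.4  -1.75] turn -3.57 F [ 1.3 -0.4 -0.8] w 0.728
```

Emit:
move_arm(dp=[[0,-0.5,0],[0,-1,0],[0,-1.3,0.4],[0,-1.3,1.2],[0,-1.3,2]], turn=[-1,-2,-3,-3.6,-3.6], jaw=[-1,-1,-1,-1,-1])

```text
time: 11.2
position: [0.6217, 0.1963, 0.1646]
tool_rot: [-3.132, -0.246, 0.001]
ft_force: [-0.3, -0.7, -1.2]
grip_width: 0.732
```

Emit:
move_arm(dp=[[0,0,0.4],[0,0,0.7],[0,0,0.9],[0,0,0.9],[0,0,0.9]], turn=[0,0,0,0,0], jaw=[-1,-1,-1,-1,-1])

```text
time: 11.7
position: [0.6225, 0.1957, 0.1397]
tool_rot: [-3.132, -0.243, -0.002]
ft_force: [0.3, -0.6, -0.6]
grip_width: 0.726
```

```bash
python3 -c "
from h import *
todo(.622,.2025,.068,-81)
cs=cam('scene')
x,y,z=ctrl.get_state()['position'];print(proj(cs,[[x,y,z-.058]])-[300,130])
im=ctrl.get_image('scene');t=cv2.resize(im[130:280,300:450],None,fx=4,fy=4,interpolation=cv2.INTER_CUBIC)
save('s6',t)
"
```

```text
t 11.7 pos [0.6225 0.1957 0.1397] dp [ 0.02 -0.23  2.39] jaw deg -81.1 q [-1.01  0.5   0.89  1.58 -0.4   1.26 -1.47] turn -0.03 F [ 0.3 -0.6 -0.6] w 0.726
[[79.22399086 85.49599333]]
```

View pics/s6.png

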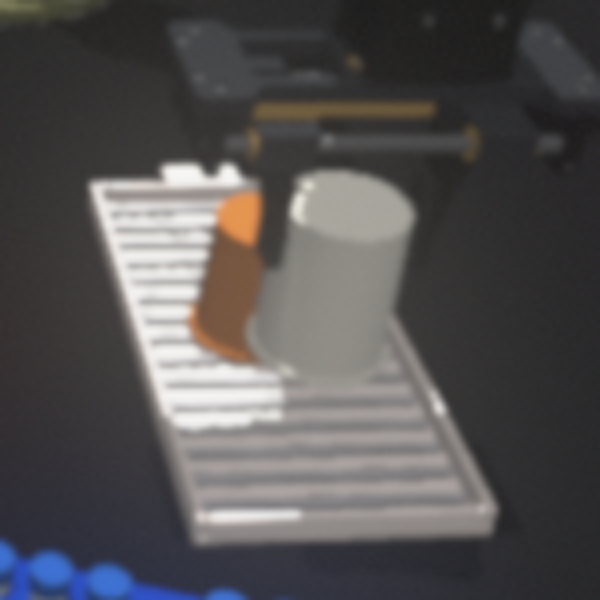

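White hangs upright over the far half of the rack. I'll lower it quickly to a few mm above the bars, then slowly.

Emit:
move_arm(dp=[[0,-0.2,0.5],[0,-0.2,1.0],[0,-0.2,1.5],[0,-0.2,2.0],[0,-0.2,2.2]], turn=[0,0,0,0,0], jaw=[-1,-1,-1,-1,-1])

```text
time: 12.25
position: [0.6196, 0.2011, 0.0701]
tool_rot: [3.131, 0.242, -0.005]
ft_force: [0.1, -0.6, -0.5]
grip_width: 0.73
```

Emit:
move_arm(dp=[[0,0,0.05],[0,0,0.1],[0,0,0.15],[0,0,0.15],[0,0,0.15]], turn=[0,0,0,0,0], jaw=[-1,-1,-1,-1,-1])

```text
time: 12.75
position: [0.6213, 0.2018, 0.0689]
tool_rot: [-3.132, -0.243, -0.001]
ft_force: [0.2, -0.1, -0.6]
grip_width: 0.729
```

Emit:
move_arm(dp=[[0,0,0.03],[0,0,0.05],[0,0,0.07],[0,0,0.07],[0,0,0.07]], turn=[0,0,0,0,0], jaw=[-1,-1,-1,-1,-1])

```text
time: 13.25
position: [0.6217, 0.2019, 0.0679]
tool_rot: [-3.131, -0.243, -0.002]
ft_force: [-3.0, 1.0, 6.9]
grip_width: 0.727
```

It touches down at the expected height (mouth about 10 mm, 7 N). I'll ease off and release.

Emit:
move_arm(dp=[[0,0,-0.03],[0,0,-0.03],[0,0,-0.03],[0,0,-0.03],[0,0,-0.03]], turn=[0,0,0,0,0], jaw=[-1,0.5,0.6,0.8,1])

```text
time: 13.75
position: [0.6209, 0.2015, 0.0669]
tool_rot: [3.132, 0.243, -0.0]
ft_force: [-0.4, 0.4, 0.3]
grip_width: 0.901
```

Emit:
move_arm(dp=[[0,0,0],[0,0,0],[0,0,0],[0,0,-0.4],[0,0,-1]], turn=[0,0,0,0,0], jaw=[1,1,1,1,1])

```text
time: 14.25
position: [0.6204, 0.2014, 0.0974]
tool_rot: [3.131, 0.243, -0.003]
ft_force: [-0.4, 0.6, 0.5]
grip_width: 0.999
```

Emit:
move_arm(dp=[[0,0,-1],[0,0,-2],[0,0,-3],[0,0,-4],[0,0,-4]], turn=[0,0,0,0,0], jaw=[1,1,1,1,1])

```text
time: 14.75
position: [0.6241, 0.2015, 0.224]
tool_rot: [-3.129, -0.242, -0.015]
ft_force: [0.1, 0.3, 0.6]
grip_width: 1.002
```

```bash
python3 -c "
from h import *
todo(.622,.2025,.068,-81)
im=ctrl.get_image('scene')
save('s7',cv2.resize(im[120:280,120:440],None,fx=2.5,fy=2.5,interpolation=cv2.INTER_CUBIC))
cs=cam('scene');print(((proj(cs,[[.622,.202,.098],[.622,.202,.01],[.598,-.214,.106]])-[120,120])*2.5).round())
"
```

```text
t 14.75 pos [0.6241 0.2015 0.224 ] dp [-0.11 -0.03  5.2 ] jaw deg -81.2 q [-1.03  0.44  0.93  1.47 -0.36  1.4  -1.51] turn -0.03 F [0.1 0.3 0.6] w 1.002
[[659. 224.]
 [640. 302.]
 [178. 159.]]
```

View pics/s7.png

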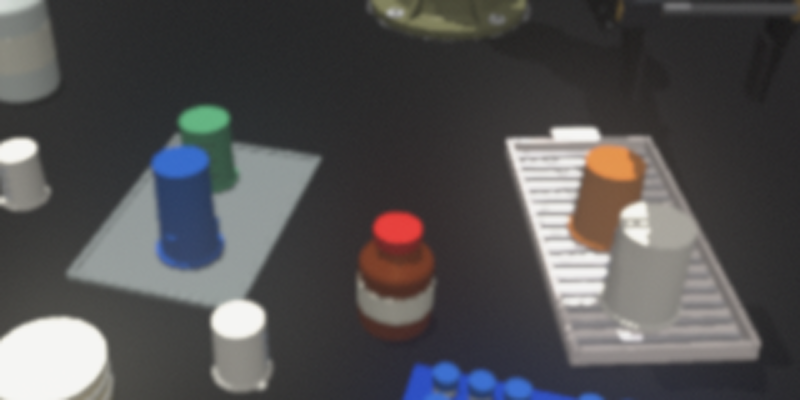

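The white beaker stands on the bars inside the rim, its top at (657,226) against (659,224) predicted. Blue stands on the mat at (182,160) against (178,159) predicted, and the gripper is clear. Handing in.

```bash
python3 -c "
from h import *
ctrl.close_job()"
```

```text
the job is handed in; nothing more can be done
```

I freed the white beaker and set it mouth down on the draining rack. The blue one is still standing on the mat. I handed the job in at about 15 s of the 43 s allowed, and no verdict was reported.

- **Freeing it:** I gripped the white beaker near its top, where the opening read 63 mm, the right size. I pressed down with 6–13 N, twisted it 55°, then lifted it. A check at 6 mm showed the blue band widening with its foot still on the mat.
- **Placing it:** I put it on the far half of the rack at about (0.622, 0.202), roughly 0.1 m from the rack centre. It touched down at the expected height with about 7 N, then I opened the fingers and backed off.
- **Last picture:** White stands upright inside the rim and its top is within 3 px (in the 2.5x view) of where I predicted. Blue's top is within about 4 px. Green, amber and the bottle stand upright with no visible shift, and the gripper is clear with no force reading.
- **Disagreements:** The two cameras differed by up to 5 mm on the white top and about 10 mm on the rack centre. The amber beaker measured 10–12 mm off the rack's centre line, where it was said to stand. I left clearance for both.

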